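# Press a wheel bearing into a hub on the bench press

### The arm

A 6-joint arm with a two-finger parallel gripper is mounted at the origin on the work surface. World frame = base frame: x ahead of the robot, y to its left, z up, the work surface at z = 0. Lengths are in m, angles in rad, forces in N, time in s.
With the tool pointing down it reaches from about 0.25 to 0.8 m from the base axis. Payload 3.9 kg.
Tool frame: the origin (TCP) lies midway between the tips of the shut fingers; the grasp point (between the pads) lies 19 mm behind it; z points along the fingers, x is the direction in which the jaws open and shut, and the axes are right-handed (so a half turn about z gives the same grasp; the last joint's range is limited). The gripper opens to 85 mm and grips with 20 to 120 N. Pads are 22 mm wide; open, the fingers measure 114 mm over their backs; the gripper's body (76 mm by 85 mm) begins 54 mm behind the grasp point. The pads swing forward as they close: fully open they stand 13 mm farther back than shut.
Start: joints at [-1.153, 0.26, -0.138, 1.173, 0, 1.571], TCP at [0.213, -0.48, 0.231] pointing down, gripper open.
Joint ranges: [-2.78, 2.78], [-0.83, 1.72], [-1.28, 1.37], [-1.9, 2.12], [-1.57, 1.48], [-3.14, 3.14]. Speed limits (rad/s): [2.57, 2.57, 3.14, 3.14, 3.14, 3.14].

### API

Orientations are given as [roll, pitch, yaw] about the fixed x, y, z axes, in that order (R = Rz(yaw) Ry(pitch) Rx(roll)).
In Python, from bench import monitor, eyes, arm gives the robot as it stands. The module is installed in compiled form; this text tells all that it offers.
- The arm moves only by the tool apply_moves, never from a script. Its argument "motion" is a list of rows, each a list of 5 numbers: the gripper's target within -1 to 1 (shut at 1, half-way at 0, fully open at -1), then the shift along the tool's x, y, z in mm, then the turn about the tool's z in degrees. In form: [[gripper, tx, ty, tz, turn], ...]. A call has 1 to 5 rows; each row shifts and turns the pose as measured when the row begins, along the tool's axes as they then stand; what a row does not reach is not made up. A row lasts 1/12 s, in which the tool goes at most 41.7 mm and 7.16 degrees, less where a joint would pass 70% of its speed; a pose out of reach is approached as far as the arm can. A call with a gripper value outside its range is refused whole. The fingers move at their own pace and stop on an object; the grip force is fixed at half the most. Time passes only in rows, so rows that do not move let the fingers close. It gives the time, the measured TCP pose, the force and the opening at its end, in the units of the state.
- monitor.sense(): the state, without advancing time (a new reading comes with each control period).
- eyes.read_camera(name): name is "side" or "top" or "wrist"; returns the picture (420x560x3 uint8, red, green, blue); there is no depth.
- eyes.camera_params(name): a dict with "K" (3x3 intrinsics, pixels), "position" and "attitude" of the camera in the world; the wrist camera has in their place "hand_eye" (4x4, takes a point from camera to tool coordinates, whose origin is the TCP and whose axes are the tool frame's). Camera axes: x right, y down, z forward; pixel columns grow to the right and rows downward; lengths in m; the calibration is good to about 2 mm. A picture is of the moment at which its call begins: read the wrist's pose just before it. camera_params takes no time and is no camera call.
- arm.job_done(): hands the job in, once; it reports no verdict.
The state is a dict: "t": time; "q": joint angles; "joint_velocities": joint speeds; "joint_efforts": joint torques, N m; "tcp_pos": TCP position; "ee_rot": TCP orientation; "contact_force": force on the tool from outside, world axes, zero at the start; "torque": the same for the moment, N m; "finger_gap": opening from 0.0 (shut) to 1.0 (fully open).
Only numpy, scipy, OpenCV 4.12 (cv2) and the standard library are available. Lean on these libraries where they do the work, as an engineer would, in place of code of your own. Each camera call takes 0.05 s, during which the arm holds its last target.

### The job

The bearing in the bicycle hub still stands proud: stand the hub, bearing up, in the round nest of the press's carriage and push the carriage fully home under the plunger. Then push the sprung plunger down by its knob until it bottoms on its stop, hold it there firmly for about a second with roughly 20 N on the knob, never forcing it beyond 25 N, and let it come back up. Leave the hub in the press and do not disturb the other things on the bench.

Things in the scene. Friction and masses are not known exactly. Their poses are not given: they have to be found in the camera images.
- hub_mid (a point): Centre of the loose aluminium bicycle hub, 0.2 kg, 30 mm above its underside, z up its axis. It stands bearing up. From the underside: spigot 30 mm dia. x 10 mm; lower flange 50 mm dia., 10 to 16 mm; barrel 34 mm dia.; upper flange 50 mm dia., 42 to 50 mm (grip here, 16 mm above this point); collar 40 mm dia. up to 60 mm, holding the bearing.
- bearing (a joint): How far the bearing has been pressed into the hub, m (0 as built; then its top stands 9 mm above the hub's collar, i.e. 69 mm above the hub's underside; at 0.009 it is flush). It is a tight sliding fit: about 4 N moves it, and it stays where it is pushed.
- bearing_top (a point): Centre of the top face of the bearing, a steel ring 28 mm dia. with a dark seal.
- press: The fixed bench press; origin on the bench exactly below the plunger's axis; its +y is the way the carriage travels to home; z up. Grey base plate 190 x 330 mm (x from -95 to 95 mm, y from -250 to 80 mm), two round steel posts 22 mm dia. at x = +-78 mm, y = 0, grey crossbar above them (36 mm wide in y, 125 to 155 mm high), plunger in its middle.
- nest (a point): Centre of the mouth of the round nest in the carriage, 30.5 mm above the bench, axes as the press. The nest is a 34 mm hole, 20 mm deep with a 3 mm chamfer, in an aluminium block 90 x 90 x 20 mm; the hub's spigot goes in and its lower flange rests on the block's top face (hub centre then 20 mm above this point).
- carriage (a joint): Travel of the carriage, m: 0 drawn fully out, 0.110 home against its end stop with the nest under the plunger. It slides along the press's +y with about 2.5 N of friction and stays where it is left.
- post_top (a point): Centre of the top of the carriage's upright hand post, 90 mm from the nest centre on the side away from the plunger (press -y), 70.5 mm above the bench. Steel post 16 mm dia. with a black 22 mm dia. cap on its upper 18 mm; push on it with the fingers from its outer side to move the carriage.
- knob_top (a point): Centre of the flat top (38 mm dia.) of the black palm knob (48 mm dia., 24 mm high) on the plunger rod, 216 mm above the bench when up. The plunger ends on a springy rubber stop ring round the rod on the crossbar, whose height is set differently each time and is not measured: the collar below the knob meets it after 13 to 21 mm of travel, where the push rises steeply.
- plunger (a joint): Travel of the plunger, m: 0 up, growing downwards. Its spring pushes back with 3.5 N at the start and about 7.5 N at the bottom. Its foot (21 mm dia., 96 mm above the bench when up) enters the hub's collar, meets the bearing after some 7 to 10 mm and then needs some 4 N more.
- tin: Bystander: plain steel can, 60 mm dia., 75 mm tall; origin at the centre of its underside.
- spanner: Bystander: steel spanner, 180 mm, lying on the bench beyond the work.
- freewheel: Bystander: dark steel toothed freewheel, about 90 mm dia., 16 mm high, lying flat; origin at the centre of its underside.
Not all that is in view belongs to the job. What is shaped like the part that bears hub_mid but green is not meant.

How it is judged:
By the outcome, as a careful person would: the job done as asked, in the order asked, and still so for the second after the job is handed in, with the robot touching nothing.
It also fails if it takes over 67 s, if anything falls off the work surface, if the arm or the gripper's body presses on something with over 40 N, if the wrist force passes 120 N, or if a joint passes its speed limit or range.

## Working session

There is one attempt and no reset: what is moved stays moved. The work goes in short steps, Python scripts to look and compute and a tool call to move; the robot and the scene stay as the last step left them, time stands still between calls to the robot, and variables do not carry over. Pictures are saved under pics/ and viewed, and the job is handed in when it is done.

Besides the shell and the picture viewer there is one more tool, called after "Request:" by a JSON object that holds its "name" and its "arguments". apply_moves: Moves the arm, as the interface text tells. Its arguments: {"type":"object","properties":{"motion":{"type":"array"}},"required":["motion"]}

```bash
mkdir -p pics
python3 - <<'E'
from bench import monitor, eyes, arm
import cv2
s=monitor.sense();print(s)
for n in ("side","top","wrist"):
    im=eyes.read_camera(n);cv2.imwrite(f"pics/{n}0.png",im[:,:,::-1]);print(n,eyes.camera_params(n))
E
```

```text
{'t': 0.0, 'q': array([-1.15297419e+00,  2.60660268e-01, -1.39386502e-01,  1.17269969e+00,
       -8.50754945e-06,  1.57081459e+00]), 'joint_velocities': array([-7.62380237e-04,  3.08513928e-05,  2.89771421e-04,  1.36202936e-04,
        7.47979350e-04,  1.09939274e-04]), 'joint_efforts': array([ 9.54612074e-05, -4.05682540e+01,  2.53920078e+01,  1.88210170e-02,
        2.24260698e-04, -2.59088495e-06]), 'tcp_pos': array([ 0.21274734, -0.47920743,  0.23047076]), 'ee_rot': array([ 3.14158411e+00,  1.95013331e-03, -1.15299245e+00]), 'contact_force': array([-0.18231403,  0.20461787,  0.35550198]), 'torque': array([ 0.0297618 ,  0.03601675, -0.01816461]), 'finger_gap': 1.0014716970099466}
side {'K': array([[465.16583369,   0.        , 288.38114782],
       [  0.        , 465.16583369, 214.0243908 ],
       [  0.        ,   0.        ,   1.        ]]), 'position': array([0.16837172, 0.55634977, 1.04451294]), 'attitude': array([-2.45824701, -0.00983821, -2.49011953])}
top {'K': array([[424.72119152,   0.        , 276.51149621],
       [  0.        , 424.72119152, 206.86953031],
       [  0.        ,   0.        ,   1.        ]]), 'position': array([ 0.35509351, -0.03009304,  1.37922804]), 'attitude': array([-2.97002433e+00, -7.32360342e-04, -1.58635832e+00])}
wrist {'K': array([[344.97347293,   0.        , 273.98475429],
       [  0.        , 344.97347293, 205.94299162],
       [  0.        ,   0.        ,   1.        ]]), 'hand_eye': array([[ 9.99999770e-01, -2.71086192e-04,  6.22172281e-04,
        -1.17494887e-03],
       [ 6.73480975e-05,  9.51872877e-01,  3.06493100e-01,
        -7.97219613e-02],
       [-6.75314966e-04, -3.06492988e-01,  9.51872677e-01,
        -1.42753158e-01],
       [ 0.00000000e+00,  0.00000000e+00,  0.00000000e+00,
         1.00000000e+00]])}
```

View pics/side0.png

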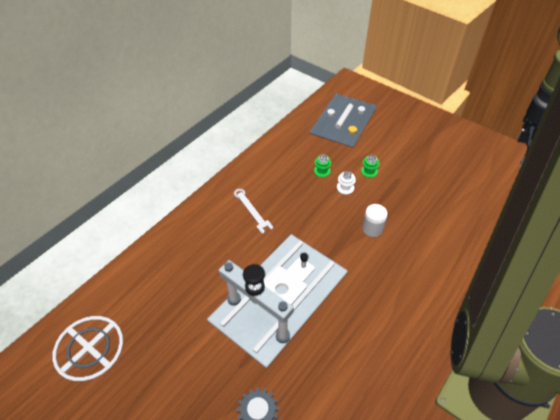

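View pics/top0.png

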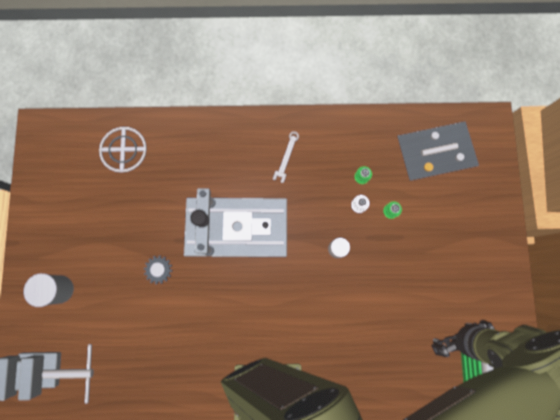

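View pics/wrist0.png

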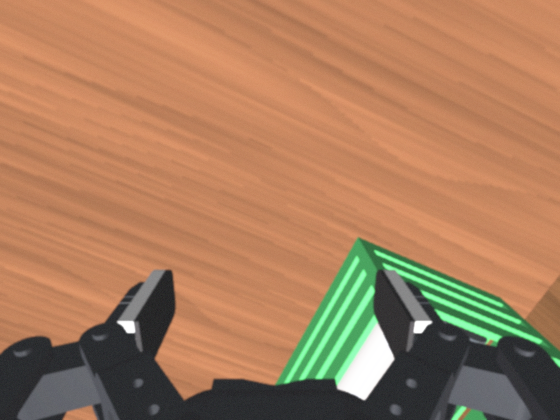

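```bash
cat > h.py <<'E'
import numpy as np, cv2
from scipy.spatial.transform import Rotation as R
from bench import monitor, eyes, arm
def cam(n,s=None):
    p=eyes.camera_params(n);K=p["K"]
    if n=="wrist":
        T=np.eye(4);T[:3,:3]=R.from_euler("xyz",s["ee_rot"]).as_matrix();T[:3,3]=s["tcp_pos"]
        T=T@p["hand_eye"]
        return K,T[:3,:3],T[:3,3]
    return K,R.from_euler("xyz",p["attitude"]).as_matrix(),np.array(p["position"])
def atz(c,uv,z):
    K,Rm,t=c;d=Rm@np.linalg.inv(K)@np.array([uv[0],uv[1],1.]);return t+d*(z-t[2])/d[2]
def proj(c,P):
    K,Rm,t=c;v=K@(Rm.T@(np.array(P)-t));return v[:2]/v[2]
def tri(obs):
    A=np.zeros((3,3));b=np.zeros(3)
    for c,uv in obs:
        K,Rm,t=c;d=Rm@np.linalg.inv(K)@np.array([uv[0],uv[1],1.]);d/=np.linalg.norm(d)
        M=np.eye(3)-np.outer(d,d);A+=M;b+=M@t
    return np.linalg.solve(A,b)
E
python3 - <<'E'
import cv2,numpy as np
t=cv2.imread("pics/top0.png");s=cv2.imread("pics/side0.png")
a=cv2.resize(t[150:270,320:440],None,fx=5,fy=5,interpolation=cv2.INTER_CUBIC)
b=cv2.resize(t[180:265,175:300],None,fx=6,fy=6,interpolation=cv2.INTER_CUBIC)
c=cv2.resize(s[140:250,300:400],None,fx=5,fy=5,interpolation=cv2.INTER_CUBIC)
d=cv2.resize(s[230:370,200:355],None,fx=4,fy=4,interpolation=cv2.INTER_CUBIC)
for n,i in zip("abcd",(a,b,c,d)): cv2.imwrite(f"pics/crop_{n}.png",i)
E
```

```text
(no output)
```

View pics/crop_a.png

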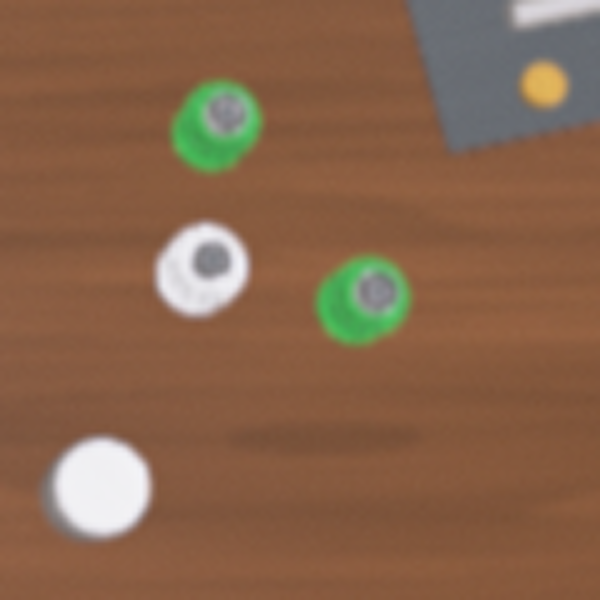

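View pics/crop_b.png

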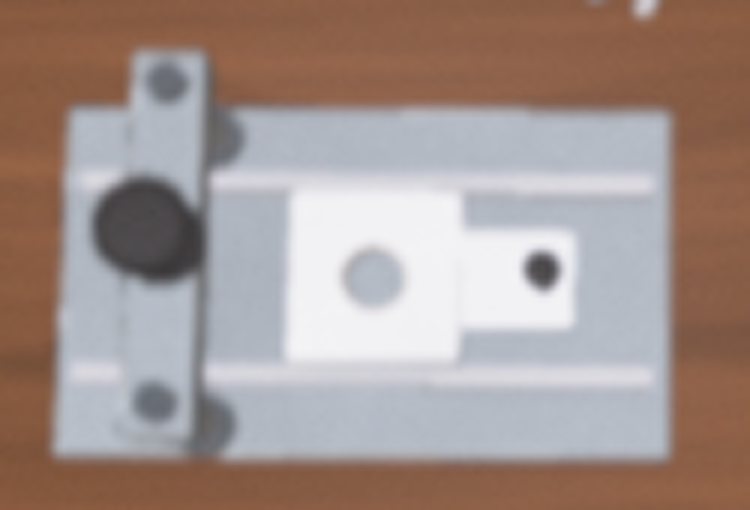

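View pics/crop_c.png

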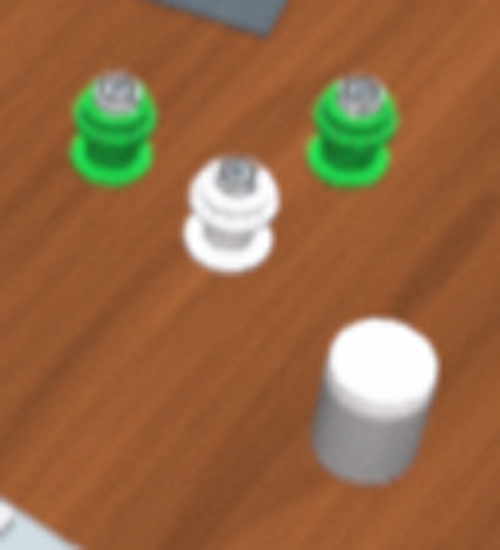

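View pics/crop_d.png

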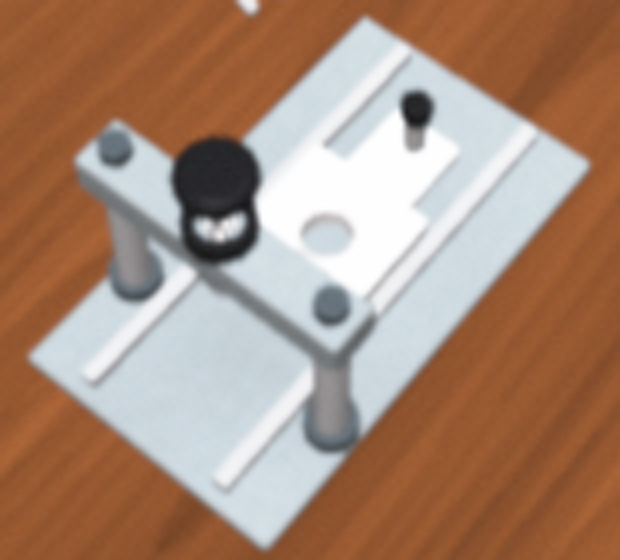

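Run:
```python
from h import *
T=cam("top");S=cam("side")
for n,a,b,z in [("bearing",(362.4,202),(347.4,174.4),.069),("nest",(237.2,226.2),(281.75,288.5),.0305),("post",(265.3,224.3),(304,255),.0705),("knob",(198.8,217.3),(253.75,272.5),.216)]:
    print(n,atz(T,a,z).round(4),atz(S,b,z).round(4),tri([(T,a),(S,b)]).round(4))
for n,uv,z in [("tin",(340.4,247.3),.075),("g1",(365,172.5),.069),("g2",(395.5,208.5),.069),("plateTL",(187,198),.0),("plateTR",(286.5,198.5),.0),("plateBR",(286.5,256),0),("plateBL",(184,256),0),("postL",(203,193.5),.155),("postR",(200.8,247),.155),("spanner",(280,178),0.005),("spanner2",(294,136),0.005)]:
    print(n,atz(T,uv,z).round(4))
```

```text
bearing [ 0.5934 -0.3043  0.069 ] [ 0.5968 -0.3047  0.069 ] [ 0.5945 -0.3034  0.0709]
nest [0.528  0.0919 0.0305] [0.5293 0.0938 0.0305] [0.5291 0.0925 0.0284]
post [0.5274 0.0011 0.0705] [0.5298 0.0017 0.0705] [0.5285 0.0015 0.0709]
knob [0.5306 0.1814 0.216 ] [0.5327 0.184  0.216 ] [0.5323 0.1825 0.2137]
tin [ 0.4522 -0.2285  0.075 ]
g1 [ 0.6885 -0.3173  0.069 ]
g2 [ 0.5712 -0.4068  0.069 ]
plateTL [0.6284 0.2607 0.    ]
plateTR [ 0.6216 -0.0683  0.    ]
plateBR [ 0.4324 -0.0646  0.    ]
plateBL [0.4376 0.2665 0.    ]
postL [0.6104 0.1813 0.155 ]
postR [0.4533 0.1854 0.155 ]
spanner [ 0.6903 -0.0479  0.005 ]
spanner2 [ 0.8355 -0.0977  0.005 ]
```

Candidates for the hub in the top view are silver (360,204), green (363,175) and green (393,210). The silver one is the hub: it has bare aluminium flanges and a dark bearing, confirmed in the enlarged crop. The shut-tin lid is at (340,247). In the press, the nest is at (237,226), the hand post at (265,224) and the knob at (199,217).

I'm moving above the hub.

Request:
{"name": "apply_moves", "arguments": {"motion": [[-1, 0, -40, 0, 0], [-1, 0, -40, 0, 0], [-1, 0, -40, 0, 0], [-1, 0, -40, 0, 0], [-1, 0, -40, 0, 0]]}}

```text
t: 0.57
tcp_pos: [0.3939, -0.4002, 0.2286]
ee_rot: [3.137, 0.004, -1.171]
contact_force: [0.0, -0.7, -0.1]
finger_gap: 1.001
```

Request:
{"name": "apply_moves", "arguments": {"motion": [[-1, 0, -40, 0, 0], [-1, 0, -40, 0, 0], [-1, 0, -40, 0, 0], [-1, 0, -40, 0, 0], [-1, 0, -40, 0, 0]]}}

```text
t: 0.98
tcp_pos: [0.5849, -0.3165, 0.2258]
ee_rot: [3.135, 0.006, -1.171]
contact_force: [-0.7, -0.2, -0.0]
finger_gap: 1.002
```

Request:
{"name": "apply_moves", "arguments": {"motion": [[-1, 0, 0, 0, -7], [-1, 0, 0, 0, -7], [-1, 0, 0, 0, -7], [-1, 0, 0, 0, -7], [-1, 0, 0, 0, -7]]}}

```text
t: 1.4
tcp_pos: [0.5951, -0.3085, 0.2194]
ee_rot: [-3.141, 0.013, -0.542]
contact_force: [-0.2, 0.4, -0.0]
finger_gap: 0.997
```

Request:
{"name": "apply_moves", "arguments": {"motion": [[-1, 0, 0, 0, -7], [-1, 0, 0, 0, -7], [-1, 0, 0, 0, -7], [-1, 0, 0, 0, -7], [-1, 0, 0, 0, -7]]}}

```text
t: 1.82
tcp_pos: [0.5943, -0.3072, 0.2158]
ee_rot: [-3.131, 0.015, 0.082]
contact_force: [-0.4, -0.3, 0.7]
finger_gap: 1.003
```

Request:
{"name": "apply_moves", "arguments": {"motion": [[-1, 0, 0, 6, -7], [-1, 0, 0, 6, -7], [-1, 0, 0, 6, -7], [-1, 0, 0, 6, -7], [-1, 0, 0, 6, -7]]}}

```text
t: 2.23
tcp_pos: [0.5936, -0.3067, 0.1837]
ee_rot: [-3.122, 0.007, 0.707]
contact_force: [-0.2, -0.2, 0.0]
finger_gap: 0.998
```

Run:
```python
from h import *
s=monitor.sense();im=eyes.read_camera("wrist");cv2.imwrite("pics/w1.png",im[:,:,::-1])
print(s["tcp_pos"],s["ee_rot"],s["q"])
c=cam("wrist",s);print(proj(c,[.5945,-.304,.069]),proj(c,[.5945,-.304,.0]))
```

```text
[ 0.59364778 -0.30674997  0.18374194] [-3.12244537  0.00650206  0.70718784] [-4.77503898e-01  5.45747208e-01  1.88790444e-01  1.23402568e+00
  1.18784364e-03  3.86154847e-01]
[276.23765599 202.15212774] [276.26556318 182.41165486]
```

View pics/w1.png

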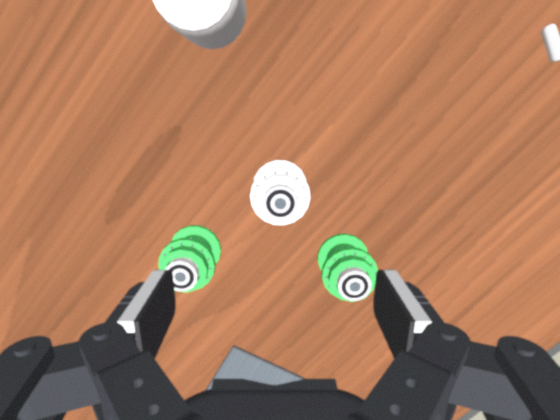

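```bash
cat >> h.py <<'E'
def shift(s,P):
    Rm=R.from_euler("xyz",s["ee_rot"]).as_matrix();return (Rm.T@(np.array(P)-s["tcp_pos"])*1000).round(1)
E
python3 - <<'E'
from h import *
s=monitor.sense();c=cam("wrist",s)
p=atz(c,(280.5,203.5),.069);print(p);print(shift(s,[p[0],p[1],.023]))
E
```

```text
[ 0.59637099 -0.3017391   0.069     ]
[  6.8   2.2 159. ]
```

Request:
{"name": "apply_moves", "arguments": {"motion": [[-1, 7, 2, 20, 0], [-1, 0, 0, 35, 0], [-1, 0, 0, 35, 0], [-1, 0, 0, 10, 0], [-1, 0, 0, 0, 0]]}}

```text
t: 2.7
tcp_pos: [0.5988, -0.3026, 0.0801]
ee_rot: [-3.123, 0.007, 0.7]
contact_force: [0.1, 0.5, -0.1]
finger_gap: 1.004
```

Run:
```python
from h import *
s=monitor.sense();im=eyes.read_camera("wrist");cv2.imwrite("pics/w2.png",im[:,:,::-1])
print(s["tcp_pos"],s["ee_rot"]);c=cam("wrist",s);print(proj(c,[.5964,-.3017,.069]));print(shift(s,[.5964,-.3017,.023]))
```

```text
[ 0.59882489 -0.30264491  0.0800743 ] [-3.1227866   0.00655222  0.69973477]
[268.71140895 259.20693455]
[-0.9 -1.2 57.1]
```

View pics/w2.png

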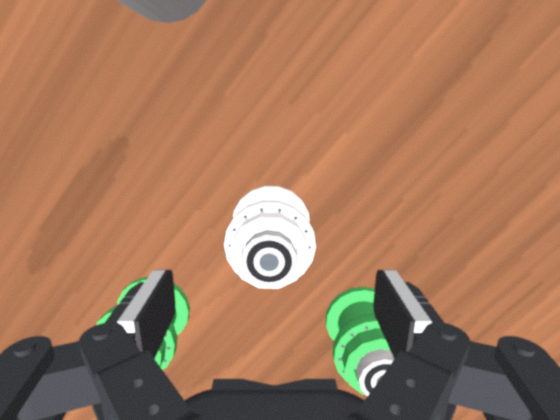

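Request:
{"name": "apply_moves", "arguments": {"motion": [[-1, -1, 0, 25, 0], [-1, 0, 0, 20, 0], [-1, 0, 0, 10, 0], [-1, 0, 0, 1, 0], [0, 0, 0, 0, 0]]}}

```text
t: 3.17
tcp_pos: [0.6033, -0.3062, 0.033]
ee_rot: [-3.135, 0.001, 0.696]
contact_force: [-0.2, -0.2, 0.2]
finger_gap: 0.885
```

Request:
{"name": "apply_moves", "arguments": {"motion": [[1, 0, 0, 0, 0], [1, 0, 0, 0, 0], [1, 0, 0, 0, 0], [1, 0, 0, 0, 0], [1, 0, 0, 0, 0]]}}

```text
t: 3.58
tcp_pos: [0.6063, -0.3083, 0.0391]
ee_rot: [3.14, -0.001, 0.695]
contact_force: [0.5, 0.6, -2.1]
finger_gap: 0.546
```

Run:
```python
from h import *
s=monitor.sense();im=eyes.read_camera("wrist");cv2.imwrite("pics/w3.png",im[:,:,::-1])
print(s["tcp_pos"],s["ee_rot"],s["finger_gap"],s["contact_force"])
```

```text
[ 0.60631336 -0.3083005   0.03907154] [ 3.14024616e+00 -1.07370064e-03  6.94701484e-01] 0.5460843225850781 [ 0.47071766  0.60441957 -2.12914058]
```

View pics/w3.png

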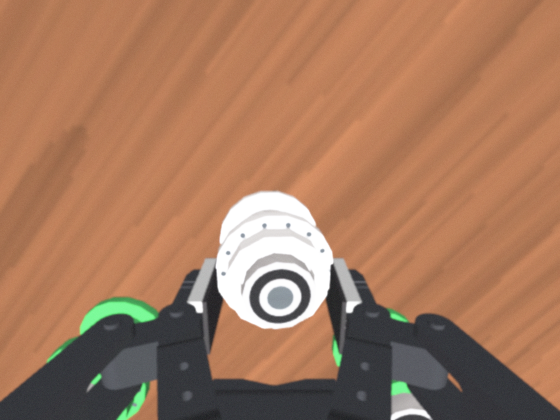

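Request:
{"name": "apply_moves", "arguments": {"motion": [[1, 0, 0, 0, 0], [1, 0, 0, 0, 0]]}}

```text
t: 3.8
tcp_pos: [0.6059, -0.3078, 0.0386]
ee_rot: [3.141, -0.001, 0.695]
contact_force: [-0.1, -0.7, -1.9]
finger_gap: 0.544
```

Request:
{"name": "apply_moves", "arguments": {"motion": [[1, 0, 0, 0, 0], [1, 0, 0, 0, 0]]}}

```text
t: 3.97
tcp_pos: [0.6055, -0.3075, 0.038]
ee_rot: [-3.141, -0.001, 0.695]
contact_force: [-0.1, -0.2, -2.6]
finger_gap: 0.551
```

Run:
```python
from h import *
s=monitor.sense()
print(s)
c=cam("wrist",s);print(proj(c,[.5964,-.3017,.069]),atz(c,(280,297),.069),tri)
im=eyes.read_camera("side")
cv2.imwrite("pics/s1.png",cv2.resize(im[120:240,280:400,::-1],None,fx=5,fy=5,interpolation=cv2.INTER_CUBIC))
```

```text
{'t': 3.9667, 'q': array([-4.70330823e-01,  6.42549275e-01, -3.00230507e-02,  8.98872376e-01,
        8.95855280e-04,  4.05528784e-01]), 'joint_velocities': array([ 0.00056897,  0.00241826, -0.0046667 ,  0.00022609, -0.00108881,
       -0.0005262 ]), 'joint_efforts': array([-3.20423504e-03, -5.98208642e+01,  2.36296839e+01,  2.89693120e-02,
        9.95988725e-03,  1.25743324e-05]), 'tcp_pos': array([ 0.60553928, -0.30752337,  0.03799259]), 'ee_rot': array([-3.14064345e+00, -5.67409031e-04,  6.94936160e-01]), 'contact_force': array([-0.12419106, -0.20086348, -2.55772444]), 'torque': array([-0.0065956 , -0.01872752, -0.01751176]), 'finger_gap': 0.5505518673977421}
[261.25997382 290.70139844] [ 0.60344622 -0.29930944  0.069     ] <function tri at 0x7f08966b8720>
```

View pics/s1.png

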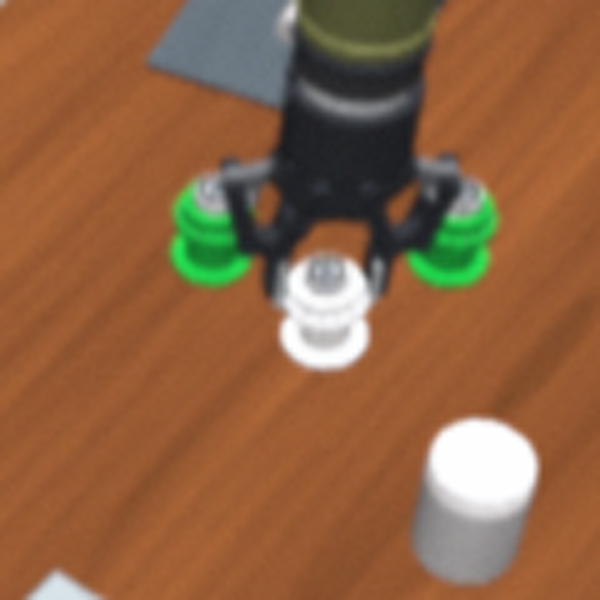

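Request:
{"name": "apply_moves", "arguments": {"motion": [[1, 0, 0, -20, 0], [1, 0, 0, -30, 0], [1, 0, 0, -35, 0], [1, 0, 0, -35, 0], [1, 0, 0, -15, 0]]}}

```text
t: 4.43
tcp_pos: [0.6002, -0.3049, 0.1691]
ee_rot: [-3.123, 0.007, 0.695]
contact_force: [0.3, -0.7, -2.3]
finger_gap: 0.544
```

Run:
```python
from h import *
s=monitor.sense();print(s["tcp_pos"],s["ee_rot"],s["finger_gap"],s["contact_force"])
im=eyes.read_camera("wrist");cv2.imwrite("pics/w4.png",im[:,:,::-1])
im=eyes.read_camera("side")
cv2.imwrite("pics/s2.png",cv2.resize(im[80:220,280:420,::-1],None,fx=4,fy=4,interpolation=cv2.INTER_CUBIC))
```

```text
[ 0.60024469 -0.30486281  0.16909113] [-3.12345706  0.00668934  0.69507191] 0.5441408479958451 [ 0.32342184 -0.66750878 -2.25707969]
```

View pics/w4.png

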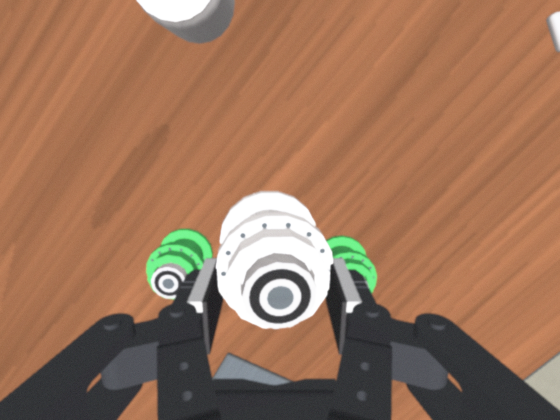

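View pics/s2.png

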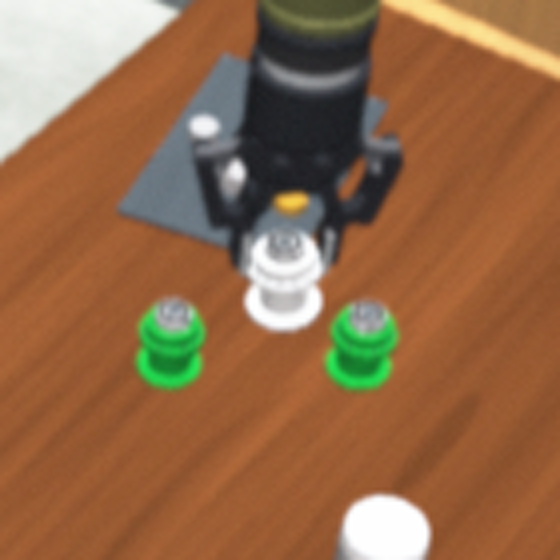

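Run:
```python
from h import *
s=monitor.sense();c=cam("wrist",s);S=cam("side")
p=tri([(c,(280,297)),(S,(351.75,140.75))]);print(p, proj(c,p),proj(S,p));print(shift(s,p))
# tcp seen in side
print(proj(S,s["tcp_pos"]))
# fit hub model: bearing top centre px (280,297), lower flange centre
for dz in (0,):
  for zt in (-.028,-.034,-.040,-.046):
    d=None
    K=c[0];H=eyes.camera_params("wrist")["hand_eye"]
    r=H[:3,:3]@np.linalg.inv(K)@np.array([280,297,1.]);lam=(zt-H[2,3])/r[2];P=H[:3,3]+r*lam
    def pt(P):
        q=np.linalg.inv(H)@np.append(P,1);u=K@q[:3];return (u[:2]/u[2]).round(1)
    # extents of upper flange top (z +19), lower flange top(+53)
    o=[]
    for h,rad in ((19,25),(27,25),(53,25),(59,25)):
        pts=np.array([pt(P+np.array([rad*np.cos(a),rad*np.sin(a),h])*np.array([1e-3]*3)) for a in np.linspace(0,6.28,60)])
        o.append((h,pts[:,0].min(),pts[:,0].max(),pts[:,1].min(),pts[:,1].max()))
    print(zt,P.round(4));[print("  ",np.round(x,0)) for x in o]
```

```text
[ 0.59436223 -0.29269559  0.20947182] [277.62521136 295.35404612] [351.44027012 140.55972139]
[  2.7 -14.6 -40.8]
[350.12385858 148.349916  ]
-0.028 [ 0.0037 -0.0058 -0.028 ]
   [ 19. 222. 337. 218. 321.]
   [ 27. 224. 334. 212. 311.]
   [ 53. 231. 326. 196. 283.]
   [ 59. 232. 324. 192. 277.]
-0.034 [ 0.0036 -0.0096 -0.034 ]
   [ 19. 219. 340. 214. 322.]
   [ 27. 222. 336. 208. 312.]
   [ 53. 229. 328. 191. 282.]
   [ 59. 230. 326. 188. 277.]
-0.04 [ 0.0035 -0.0135 -0.04  ]
   [ 19. 216. 343. 210. 324.]
   [ 27. 219. 339. 204. 312.]
   [ 53. 227. 329. 187. 282.]
   [ 59. 228. 328. 184. 276.]
-0.046 [ 0.0034 -0.0173 -0.046 ]
   [ 19. 212. 346. 205. 325.]
   [ 27. 216. 342. 199. 313.]
   [ 53. 225. 332. 182. 281.]
   [ 59. 226. 330. 179. 275.]
```

Run:
```python
import cv2
a=cv2.imread("pics/w4.png")[180:350,180:370];cv2.imwrite("pics/w4c.png",cv2.resize(a,None,fx=4,fy=3.5,interpolation=cv2.INTER_CUBIC) if 0 else cv2.resize(a,None,fx=3.5,fy=3.5,interpolation=cv2.INTER_CUBIC))
a=cv2.imread("pics/s2.png")[180:400,120:420];cv2.imwrite("pics/s2c.png",cv2.resize(a,None,fx=2.5,fy=2.5,interpolation=cv2.INTER_CUBIC))
```

```text
(no output)
```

View pics/w4c.png

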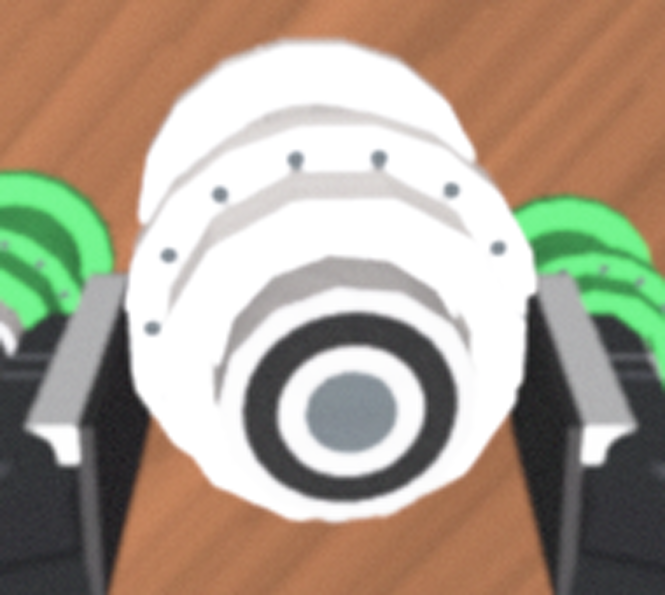

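View pics/s2c.png

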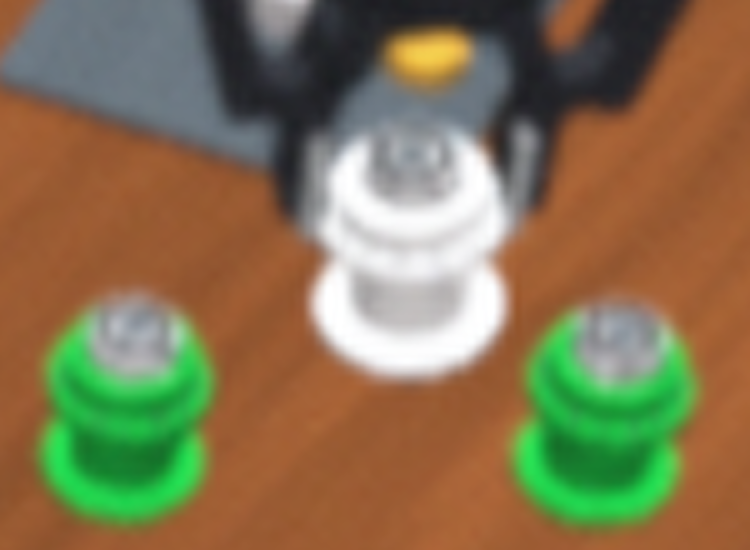

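The hub is held, but it leans about 6° and sits near the edge of the pads because the arm drifted about 9 mm during the descent. I'll set it back down and regrip.

Request:
{"name": "apply_moves", "arguments": {"motion": [[1, 0, 0, 25, 0], [1, 0, 0, 30, 0], [1, 0, 0, 30, 0], [1, 0, 0, 20, 0], [1, 0, 0, 10, 0]]}}

```text
t: 4.95
tcp_pos: [0.6002, -0.3046, 0.0478]
ee_rot: [-3.13, 0.004, 0.695]
contact_force: [-0.5, -0.0, -3.0]
finger_gap: 0.546
```

Request:
{"name": "apply_moves", "arguments": {"motion": [[1, 0, 0, 2, 0], [1, 0, 0, 2, 0], [1, 0, 0, 2, 0]]}}

```text
t: 5.2
tcp_pos: [0.5963, -0.3031, 0.0366]
ee_rot: [-3.122, 0.008, 0.695]
contact_force: [-3.9, -1.0, 25.3]
finger_gap: 0.55
```

Request:
{"name": "apply_moves", "arguments": {"motion": [[1, 0, 0, 2, 0], [1, 0, 0, 2, 0]]}}

```text
t: 5.37
tcp_pos: [0.5972, -0.3042, 0.037]
ee_rot: [-3.127, 0.007, 0.695]
contact_force: [-3.1, 1.3, 5.0]
finger_gap: 0.549
```

Request:
{"name": "apply_moves", "arguments": {"motion": [[0.5, 0, 0, 0, 0], [-1, 0, 0, 0, 0], [-1, 0, 0, 0, 0], [-1, 0, 0, 0, 0], [-1, 0, 0, 0, 0]]}}

```text
t: 5.78
tcp_pos: [0.5993, -0.3054, 0.04]
ee_rot: [-3.132, 0.005, 0.695]
contact_force: [0.6, 0.7, 0.3]
finger_gap: 1.0
```

Run:
```python
from h import *
s=monitor.sense();im=eyes.read_camera("wrist");cv2.imwrite("pics/w5.png",im[:,:,::-1])
print(s["tcp_pos"],s["ee_rot"],s["finger_gap"],s["contact_force"])
c=cam("wrist",s);print(proj(c,[.5964,-.3017,.069]))
```

```text
[ 0.5992667  -0.30536275  0.04001783] [-3.13232337  0.00489759  0.69459368] 1.0001974885530511 [0.60279404 0.69009056 0.32970166]
[270.22567195 300.29941042]
```

View pics/w5.png

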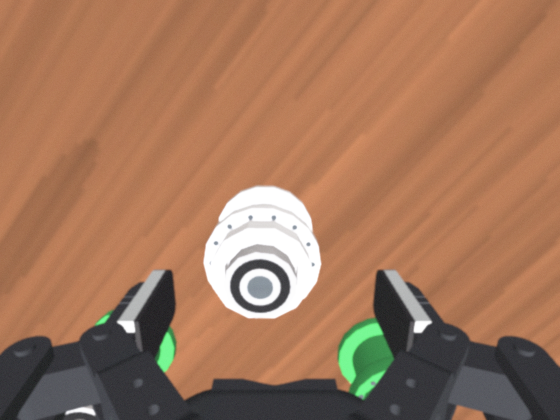

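Run:
```python
from h import *
s=monitor.sense();c=cam("wrist",s)
p=atz(c,(260.5,287),.069);print(p,shift(s,[p[0],p[1],.069]))
P=p.copy();
for z in (.05,.016,):
    q=np.array([P[0],P[1],z]);print(z,proj(c,q))
    pts=np.array([proj(c,q+.025*np.array([np.cos(a),np.sin(a),0])) for a in np.linspace(0,6.28,60)]);print(pts.min(0),pts.max(0))
```

```text
[ 0.58997872 -0.29965377  0.069     ] [ -3.6 -10.6 -28.9]
0.05 [262.38051581 263.79295608]
[203.97618089 208.16572505] [320.89163187 314.08759499]
0.016 [264.80023836 233.93167682]
[216.93121588 187.47276537] [312.74354036 276.70934735]
```

Request:
{"name": "apply_moves", "arguments": {"motion": [[-1, -3, -9, 5, 0], [-1, 0, -1, 6, 0], [-1, 0, 0, 4, 0], [-1, 0, 0, 0, 0]]}}

```text
t: 6.17
tcp_pos: [0.5915, -0.3, 0.0245]
ee_rot: [-3.134, 0.004, 0.695]
contact_force: [-0.6, 0.9, -0.3]
finger_gap: 0.996
```

Run:
```python
from h import *
s=monitor.sense();print(s["tcp_pos"],s["contact_force"],shift(s,[.5900,-.2997,.023]),s["joint_velocities"])
```

```text
[ 0.59153057 -0.2999703   0.0245423 ] [-0.56317768  0.90299651 -0.27085757] [-1.  -1.2  1.6] [ 0.00208491  0.00114642  0.00575612 -0.00113701 -0.00177338  0.0006623 ]
```

Request:
{"name": "apply_moves", "arguments": {"motion": [[0, -1, -1, 1, 0], [1, 0, 0, 0, 0], [1, 0, 0, 0, 0], [1, 0, 0, 0, 0], [1, 0, 0, 0, 0]]}}

```text
t: 6.58
tcp_pos: [0.5905, -0.3005, 0.0233]
ee_rot: [-3.135, 0.005, 0.695]
contact_force: [-0.9, 0.2, -1.6]
finger_gap: 0.558
```

Request:
{"name": "apply_moves", "arguments": {"motion": [[1, 0, 0, 0, 0], [1, 0, 0, 0, 0]]}}

```text
t: 6.75
tcp_pos: [0.5904, -0.3004, 0.0233]
ee_rot: [-3.134, 0.004, 0.695]
contact_force: [-1.2, -0.7, 0.9]
finger_gap: 0.558
```

Run:
```python
from h import *
s=monitor.sense();im=eyes.read_camera("wrist");cv2.imwrite("pics/w6.png",im[:,:,::-1])
print(s["tcp_pos"],s["ee_rot"],s["finger_gap"],s["contact_force"])
c=cam("wrist",s);print(proj(c,[.590,-.2997,.069]))
```

```text
[ 0.59043788 -0.30040721  0.02330274] [-3.13414316  0.00447706  0.69452218] 0.5578187375768464 [-1.20955389 -0.65665448  0.90885233]
[269.48035994 338.12485565]
```

View pics/w6.png

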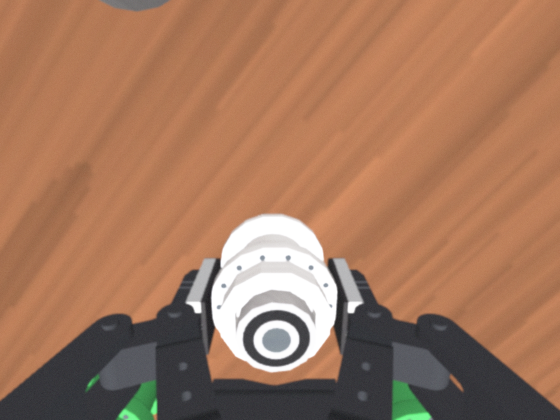

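Request:
{"name": "apply_moves", "arguments": {"motion": [[1, 0, 0, -15, 0], [1, 0, 0, -30, 0], [1, 0, 0, -35, 0], [1, 0, 0, -30, 0], [1, 0, 0, -15, 0]]}}

```text
t: 7.22
tcp_pos: [0.5859, -0.2977, 0.1431]
ee_rot: [-3.117, 0.012, 0.695]
contact_force: [0.3, -0.4, -2.1]
finger_gap: 0.56
```

Request:
{"name": "apply_moves", "arguments": {"motion": [[1, 10, -17, -5, 0], [1, 19, -32, 0, 0], [1, 19, -32, 0, 0], [1, 19, -32, 0, 0], [1, 19, -32, 0, 0]]}}

```text
t: 7.63
tcp_pos: [0.5638, -0.1346, 0.153]
ee_rot: [-3.131, 0.007, 0.682]
contact_force: [0.8, 0.5, -2.0]
finger_gap: 0.561
```

Request:
{"name": "apply_moves", "arguments": {"motion": [[1, 19, -32, 0, 0], [1, 19, -32, 0, 0], [1, 19, -32, 0, 0], [1, 19, -32, 0, 0], [1, 15, -25, 0, 0]]}}

```text
t: 8.05
tcp_pos: [0.5312, 0.0526, 0.1511]
ee_rot: [-3.125, 0.009, 0.682]
contact_force: [0.5, -0.1, -2.5]
finger_gap: 0.563
```

Request:
{"name": "apply_moves", "arguments": {"motion": [[1, 0, 0, 0, -6], [1, 0, 0, 0, -7], [1, 0, 0, 0, -7], [1, 0, 0, 0, -7], [1, 0, 0, 0, -7]]}}

```text
t: 8.47
tcp_pos: [0.5243, 0.0639, 0.1478]
ee_rot: [-3.115, -0.003, 1.294]
contact_force: [-0.5, -0.1, -3.0]
finger_gap: 0.56
```

Request:
{"name": "apply_moves", "arguments": {"motion": [[1, 0, 0, 0, -7], [1, 0, 0, 0, -7], [1, 0, 0, 0, 0]]}}

```text
t: 8.72
tcp_pos: [0.5214, 0.0654, 0.1455]
ee_rot: [-3.112, -0.009, 1.546]
contact_force: [-0.2, 0.7, -2.0]
finger_gap: 0.555
```

Run:
```python
from h import *
s=monitor.sense();im=eyes.read_camera("wrist");cv2.imwrite("pics/w7.png",im[:,:,::-1])
print(s["tcp_pos"],s["ee_rot"],s["q"])
c=cam("wrist",s);print(proj(c,[.529,.0925,.0305]))
```

```text
[0.52144501 0.06536394 0.14554125] [-3.11248656 -0.00939745  1.54600409] [ 0.11653209  0.33211602 -0.26759097  0.99858402  0.01339923  0.14100334]
[305.41764161 212.10656558]
```

View pics/w7.png

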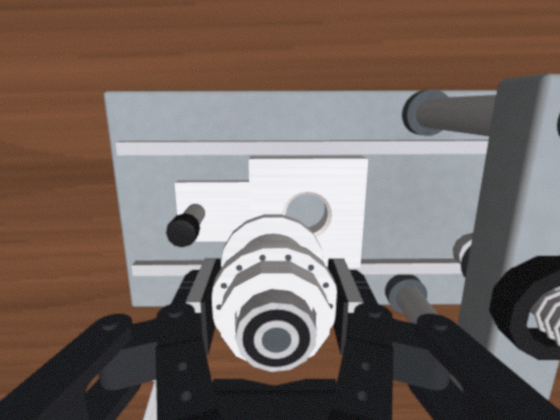

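Run:
```python
from h import *
im=cv2.imread("pics/w7.png")[170:260,230:380];cv2.imwrite("pics/w7c.png",cv2.resize(im,None,fx=5,fy=5,interpolation=cv2.INTER_CUBIC))
s=monitor.sense();c=cam("wrist",s)
n=atz(c,(308.5,212),.0305);print("nest",n)
H=eyes.camera_params("wrist")["hand_eye"];K=c[0]
r=H[:3,:3]@np.linalg.inv(K)@np.array([276,340,1.]);lam=(-.0457-H[2,3])/r[2];print("hub top in tool",H[:3,3]+r*lam)
```

```text
nest [0.52879541 0.09484469 0.0305    ]
hub top in tool [ 0.002186   0.0008942 -0.0457   ]
```

View pics/w7c.png

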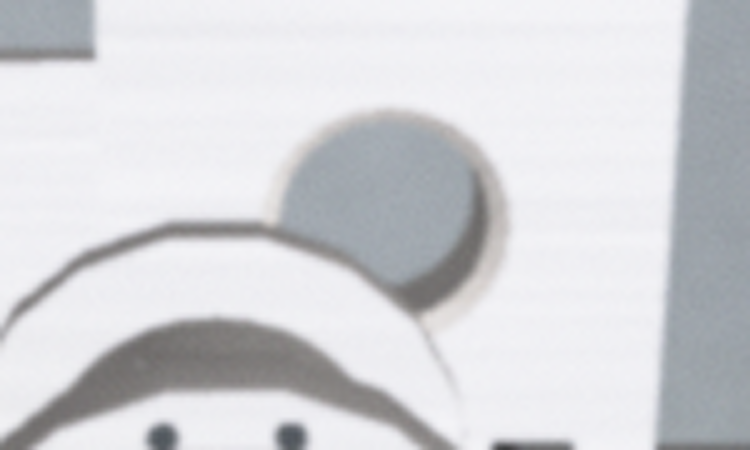

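Run:
```python
from h import *
s=monitor.sense();c=cam("wrist",s)
n=atz(c,(307.4,214.6),.0305);print("nest",n)
print(shift(s,[n[0],n[1],.075]))
```

```text
nest [0.53092155 0.0939718  0.0305    ]
[28.3 11.  70.4]
```

Request:
{"name": "apply_moves", "arguments": {"motion": [[1, 13, 5, 5, 0], [1, 13, 5, 15, 0], [1, 0, 0, 15, 0], [1, 0, 0, 10, 0], [1, 0, 0, 0, 0]]}}

```text
t: 9.18
tcp_pos: [0.5322, 0.0951, 0.098]
ee_rot: [-3.114, -0.01, 1.527]
contact_force: [-0.6, -1.0, -2.5]
finger_gap: 0.559
```

Run:
```python
from h import *
s=monitor.sense();im=eyes.read_camera("wrist");cv2.imwrite("pics/w8.png",im[:,:,::-1]);im=eyes.read_camera("side")
cv2.imwrite("pics/s8.png",cv2.resize(im[200:360,200:360,::-1],None,fx=4,fy=4,interpolation=cv2.INTER_CUBIC)[:600])
print(s["tcp_pos"],s["ee_rot"]);print(shift(s,[.5309,.0940,.0438]),"minus (2.2,.9)")
c=cam("wrist",s);print(proj(c,[.5309,.0940,.0305]))
```

```text
[0.53219629 0.09513719 0.09801801] [-3.11442693 -0.00985314  1.52748736]
[-1.7  0.2 54.2] minus (2.2,.9)
[268.9004736  221.77430345]
```

View pics/w8.png

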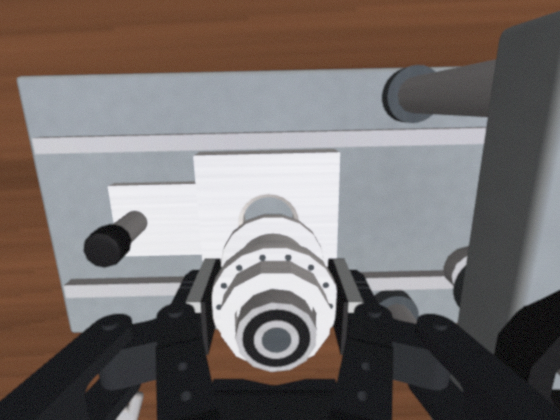

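View pics/s8.png

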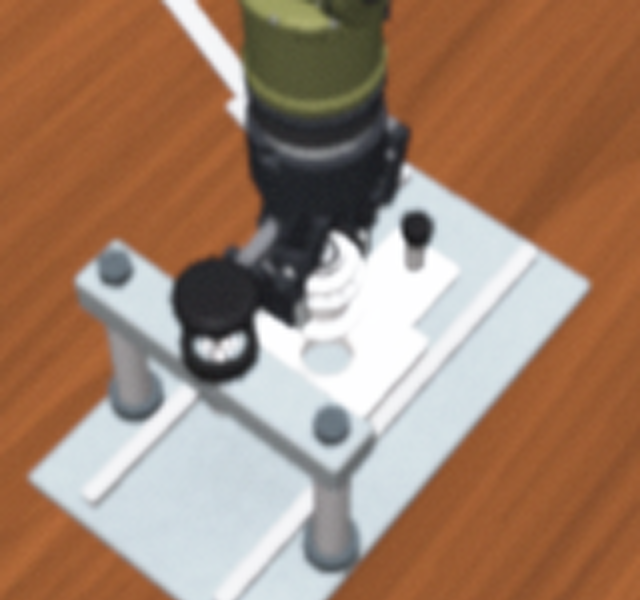

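Run:
```python
from h import *
for i in range(3):
    p=eyes.camera_params("wrist");print(p["K"][0],p["hand_eye"][:3,3])
H=p["hand_eye"];K=p["K"]
for px in ((276,340),):
    r=H[:3,:3]@np.linalg.inv(K)@np.array([px[0],px[1],1.]);lam=(-.0457-H[2,3])/r[2];print(lam,r,H[:3,3]+r*lam)
```

```text
[344.97347293   0.         273.98475429] [ 0.00157552 -0.07802112 -0.14275241]
[344.97347293   0.         273.98475429] [ 0.00157552 -0.07802112 -0.14275241]
[344.97347293   0.         273.98475429] [ 0.00157552 -0.07802112 -0.14275241]
0.11657942849183693 [0.00530612 0.67672732 0.83250032] [ 0.00219411  0.00087137 -0.0457    ]
```

Request:
{"name": "apply_moves", "arguments": {"motion": [[1, -4, -1, 0, 0], [1, 0, 0, 12, 0], [1, 0, 0, 10, 0], [1, 0, 0, 5, 0], [1, 0, 0, 0, 0]]}}

```text
t: 9.7
tcp_pos: [0.5339, 0.0916, 0.0748]
ee_rot: [-3.123, -0.012, 1.525]
contact_force: [0.6, -0.4, -2.7]
finger_gap: 0.559
```

Run:
```python
from h import *
s=monitor.sense();im=eyes.read_camera("wrist");cv2.imwrite("pics/w9.png",cv2.resize(im[150:370,170:390,::-1],None,fx=2.7,fy=2.7,interpolation=cv2.INTER_CUBIC));im=eyes.read_camera("side")
cv2.imwrite("pics/s9.png",cv2.resize(im[220:340,220:340,::-1],None,fx=5,fy=5,interpolation=cv2.INTER_CUBIC)[:600])
print(s["tcp_pos"],s["ee_rot"],s["contact_force"]);print(shift(s,[.5309,.0940,.0438]),"minus (2.2,.9)")
c=cam("wrist",s);print(eyes.camera_params("wrist")["hand_eye"][:3,3])
N=np.array([.5309,.0940,.0305])
pts=np.array([proj(c,N+.020*np.array([np.cos(a),np.sin(a),0])) for a in np.linspace(0,6.28,60)]);print("mouth pred",pts.min(0),pts.max(0))
```

```text
[0.53391121 0.0915858  0.07477159] [-3.12257135 -0.01180976  1.52494864] [ 0.60782425 -0.38908636 -2.72449857]
[ 1.9 -2.5 31. ] minus (2.2,.9)
[ 0.00157745 -0.07802494 -0.14274546]
mouth pred [240.19131475 198.06007605] [308.69363979 262.26107375]
```

View pics/w9.png

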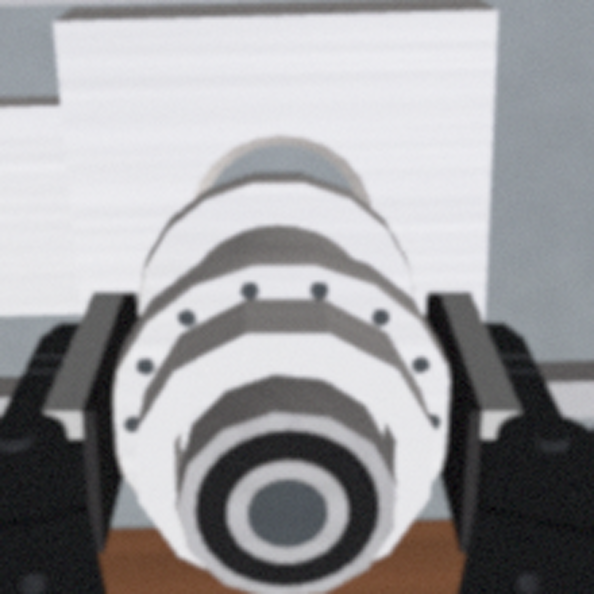

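View pics/s9.png

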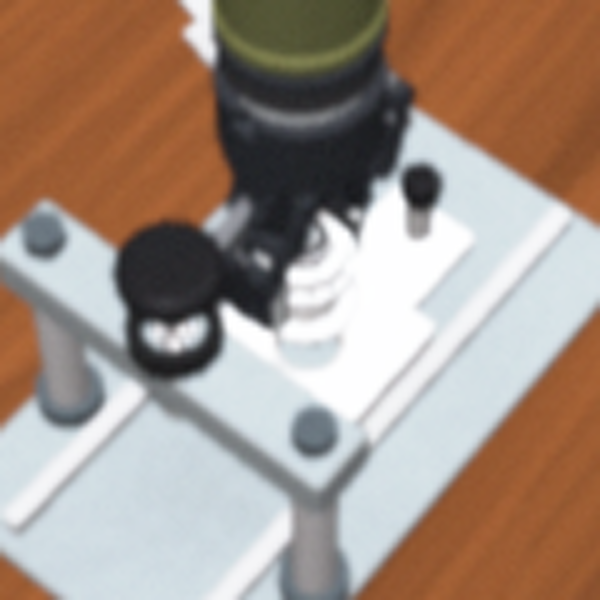

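Request:
{"name": "apply_moves", "arguments": {"motion": [[1, 1, -3, 8, 0], [1, 0, -1, 5, 0], [1, 0, 0, 2, 0]]}}

```text
t: 10.05
tcp_pos: [0.5315, 0.0933, 0.0612]
ee_rot: [-3.127, -0.013, 1.525]
contact_force: [-0.4, 0.5, -3.4]
finger_gap: 0.559
```

Run:
```python
from h import *
s=monitor.sense();im=eyes.read_camera("wrist");cv2.imwrite("pics/w10.png",cv2.resize(im[150:370,170:390,::-1],None,fx=2.7,fy=2.7,interpolation=cv2.INTER_CUBIC));im=eyes.read_camera("side")
cv2.imwrite("pics/s10.png",cv2.resize(im[220:340,220:340,::-1],None,fx=5,fy=5,interpolation=cv2.INTER_CUBIC)[:600])
print(s["tcp_pos"],s["ee_rot"],s["contact_force"]);print(shift(s,[.532,.0940,.0438]),"minus (1.1,.7)")
c=cam("wrist",s)
N=np.array([.532,.0940,.0305])
pts=np.array([proj(c,N+.020*np.array([np.cos(a),np.sin(a),0])) for a in np.linspace(0,6.28,60)]);print("mouth pred",pts.min(0),pts.max(0))
```

```text
[0.5315155  0.09334125 0.06118284] [-3.12718303 -0.01286945  1.52465118] [-0.38308029  0.47600752 -3.3856762 ]
[ 0.5  0.7 17.4] minus (1.1,.7)
mouth pred [235.35121504 211.15672401] [308.21153498 278.41265015]
```

View pics/w10.png

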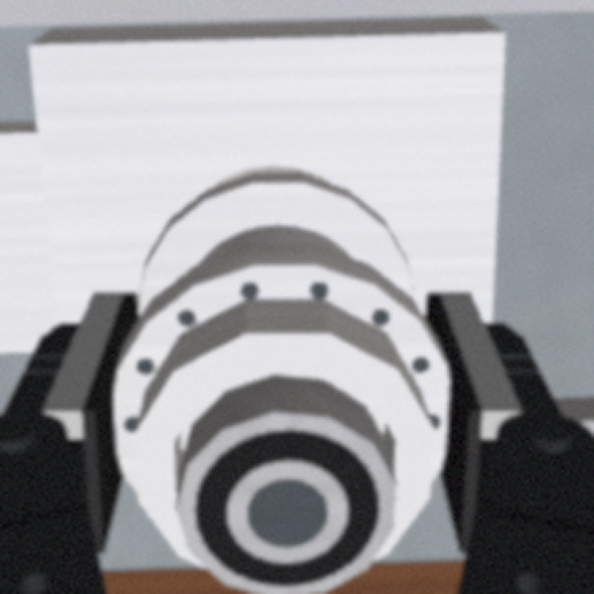

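View pics/s10.png

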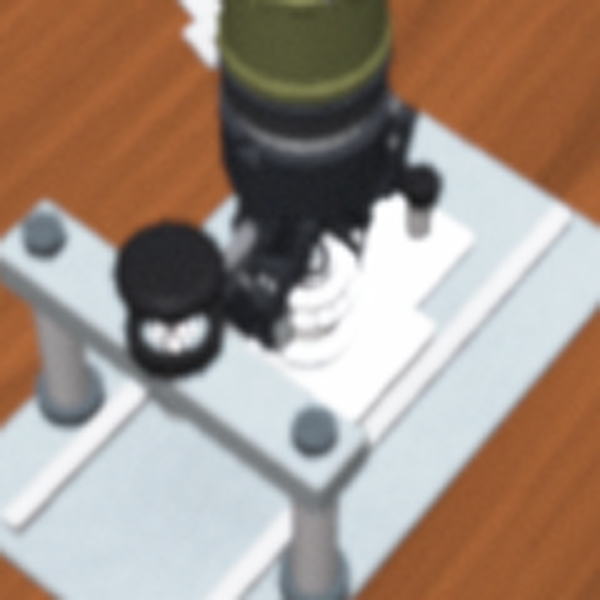

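Request:
{"name": "apply_moves", "arguments": {"motion": [[1, -1, 0, 4, 0], [1, 0, 0, 4, 0], [1, 0, 0, 2, 0]]}}

```text
t: 10.4
tcp_pos: [0.5319, 0.0925, 0.051]
ee_rot: [-3.128, -0.013, 1.525]
contact_force: [-0.3, -0.3, -2.7]
finger_gap: 0.557
```

Run:
```python
from h import *
s=monitor.sense();print(s["tcp_pos"],s["contact_force"],s["torque"]);print(shift(s,[.532,.0940,.0438]),"minus (1.1,.7)")
```

```text
[0.53185883 0.09250766 0.05102554] [-0.30297518 -0.32440463 -2.69722626] [-0.02404045 -0.0279616  -0.03696924]
[1.4 0.2 7.2] minus (1.1,.7)
```

Request:
{"name": "apply_moves", "arguments": {"motion": [[1, 0, 0, 3, 0], [1, 0, 0, 2, 0], [1, 0, 0, 1, 0]]}}

```text
t: 10.65
tcp_pos: [0.5317, 0.0925, 0.044]
ee_rot: [-3.128, -0.013, 1.525]
contact_force: [0.2, -0.9, -3.3]
finger_gap: 0.556
```

Request:
{"name": "apply_moves", "arguments": {"motion": [[1, 0, 0, 1, 0], [1, 0, 0, 1, 0]]}}

```text
t: 10.82
tcp_pos: [0.5318, 0.0924, 0.0436]
ee_rot: [-3.128, -0.013, 1.525]
contact_force: [-3.9, -1.0, 8.2]
finger_gap: 0.555
```

Request:
{"name": "apply_moves", "arguments": {"motion": [[0.6, 0, 0, 0, 0], [0, 0, 0, 0, 0], [-1, 0, 0, 0, 0], [-1, 0, 0, 0, 0], [-1, 0, 0, 0, 0]]}}

```text
t: 11.23
tcp_pos: [0.5334, 0.0927, 0.0451]
ee_rot: [-3.132, -0.014, 1.525]
contact_force: [0.0, -0.3, -0.3]
finger_gap: 0.955
```

Run:
```python
from h import *
s=monitor.sense();im=eyes.read_camera("wrist");cv2.imwrite("pics/w11.png",im[:,:,::-1])
print(s["tcp_pos"],s["ee_rot"],s["contact_force"],s["finger_gap"])
```

```text
[0.53343972 0.09274493 0.04505722] [-3.13182054 -0.01383491  1.52466252] [ 0.02651826 -0.31905243 -0.28549086] 0.9553366815076002
```

View pics/w11.png

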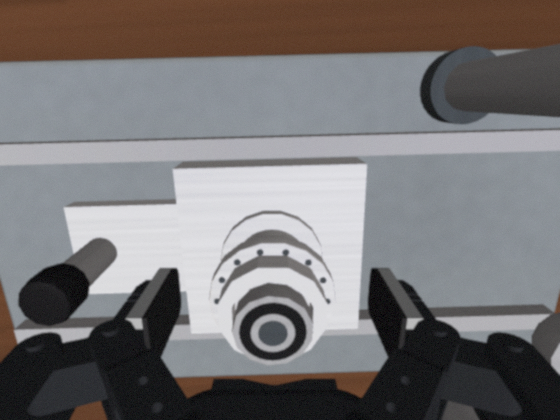

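Request:
{"name": "apply_moves", "arguments": {"motion": [[-1, 0, 0, -10, 0], [-1, 0, 0, -25, 0], [-1, 0, 0, -35, 0], [-1, 0, 0, -25, 0], [1, 0, 0, 0, 0]]}}

```text
t: 11.7
tcp_pos: [0.5299, 0.0878, 0.1419]
ee_rot: [-3.122, -0.005, 1.524]
contact_force: [2.0, -0.0, 0.7]
finger_gap: 0.885
```

Request:
{"name": "apply_moves", "arguments": {"motion": [[1, -25, 0, 0, 0], [1, -35, 0, 0, 0], [1, -35, 0, 0, 0], [1, -35, 0, 0, 0], [1, -25, 0, 0, 0]]}}

```text
t: 12.12
tcp_pos: [0.5271, -0.0654, 0.1419]
ee_rot: [-3.132, -0.011, 1.536]
contact_force: [0.2, 0.8, -0.1]
finger_gap: 0.143
```

Run:
```python
from h import *
s=monitor.sense();im=eyes.read_camera("wrist");cv2.imwrite("pics/w12.png",im[:,:,::-1])
print(s["tcp_pos"],s["ee_rot"],s["contact_force"],s["finger_gap"],s["q"]);print(shift(s,[.529,-.055,.053]))
c=cam("wrist",s);print(proj(c,[.529,.0015,.0705]))
```

```text
[ 0.52706837 -0.06540959  0.14190774] [-3.13184828 -0.01063435  1.53608512] [ 0.18665362  0.79392311 -0.09334909] 0.14336341984952133 [-0.12930054  0.3318987  -0.27780767  0.97179566  0.00966594 -0.09469288]
[ 9.5  2.4 89. ]
[371.71247269 218.95022587]
```

View pics/w12.png

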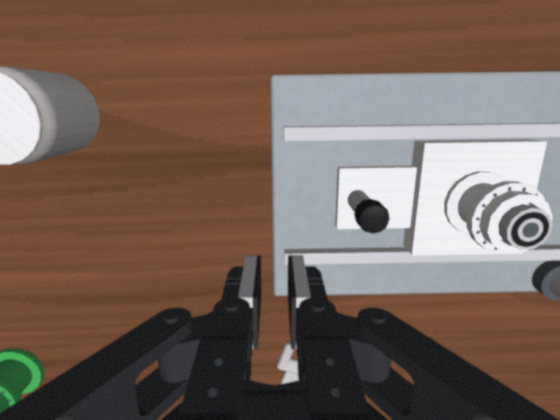

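Request:
{"name": "apply_moves", "arguments": {"motion": [[1, 5, 0, 25, 0], [1, 3, 0, 30, 0], [1, 0, 0, 20, 0], [1, 0, 0, 8, 0], [1, 0, 0, 0, 0]]}}

```text
t: 12.58
tcp_pos: [0.5284, -0.0632, 0.0554]
ee_rot: [-3.138, -0.009, 1.524]
contact_force: [-0.3, -0.1, 0.1]
finger_gap: -0.003
```

Run:
```python
from h import *
s=monitor.sense();im=eyes.read_camera("wrist");cv2.imwrite("pics/w13.png",im[:,:,::-1])
print(s["tcp_pos"],s["ee_rot"],s["contact_force"],s["finger_gap"]);print(shift(s,[.5285,-.055,.053]))
```

```text
[ 0.52842901 -0.0632427   0.05535973] [-3.13777732 -0.00920158  1.52447208] [-0.28153472 -0.1417299   0.05416228] -0.0031642886138535534
[ 8.2 -0.3  2.4]
```

View pics/w13.png

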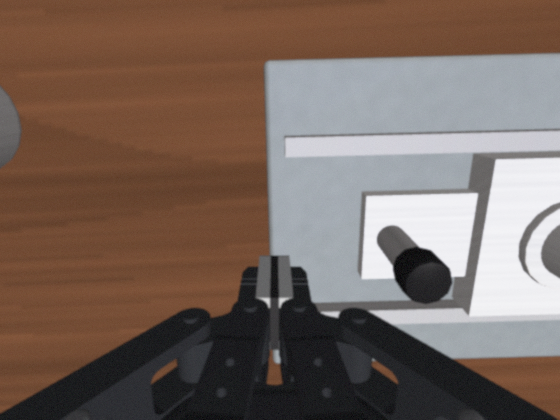

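Request:
{"name": "apply_moves", "arguments": {"motion": [[1, 12, 0, 2, 0], [1, 12, 0, 1, 0], [1, 6, 0, 0, 0], [1, 6, 0, 0, 0], [1, 6, 0, 0, 0]]}}

```text
t: 13.05
tcp_pos: [0.5337, -0.0176, 0.0569]
ee_rot: [3.139, -0.008, 1.525]
contact_force: [-0.8, -3.8, -2.9]
finger_gap: 0.004
```

Request:
{"name": "apply_moves", "arguments": {"motion": [[1, 6, 0, 0, 0], [1, 6, 0, 0, 0], [1, 6, 0, 0, 0], [1, 6, 0, 0, 0], [1, 6, 0, 0, 0]]}}

```text
t: 13.47
tcp_pos: [0.5345, 0.0139, 0.0574]
ee_rot: [3.139, -0.002, 1.525]
contact_force: [0.5, -3.1, -2.0]
finger_gap: 0.002
```

Run:
```python
from h import *
s=monitor.sense();im=eyes.read_camera("wrist");cv2.imwrite("pics/w14.png",im[:,:,::-1])
print(s["tcp_pos"],s["ee_rot"],s["contact_force"],s["finger_gap"])
```

```text
[0.53448277 0.01393871 0.05740596] [ 3.13917504e+00 -2.13168374e-03  1.52475836e+00] [ 0.51584866 -3.09990004 -1.96469454] 0.002117506864899026
```

View pics/w14.png

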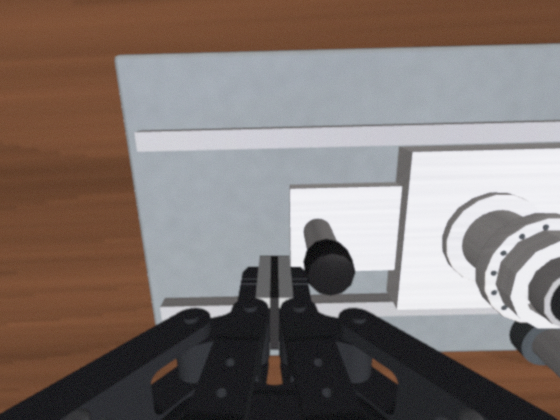

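Request:
{"name": "apply_moves", "arguments": {"motion": [[1, 6, -1, 0, 0], [1, 6, -1, 0, 0], [1, 6, -1, 0, 0], [1, 6, -1, 0, 0], [1, 6, 0, 0, 0]]}}

```text
t: 13.93
tcp_pos: [0.5347, 0.0472, 0.0585]
ee_rot: [3.134, -0.003, 1.524]
contact_force: [0.1, -3.2, -1.7]
finger_gap: 0.004
```

Request:
{"name": "apply_moves", "arguments": {"motion": [[1, 5, 0, 0, 0], [1, 4, 0, 0, 0], [1, 3, 0, 0, 0]]}}

```text
t: 14.18
tcp_pos: [0.5349, 0.0614, 0.0584]
ee_rot: [3.134, -0.003, 1.525]
contact_force: [0.2, -2.7, -2.3]
finger_gap: 0.001
```

Run:
```python
from h import *
s=monitor.sense();im=eyes.read_camera("wrist");cv2.imwrite("pics/w15.png",im[:,:,::-1])
print(s["tcp_pos"],s["ee_rot"],s["contact_force"],s["finger_gap"])
im=eyes.read_camera("side")
cv2.imwrite("pics/s15.png",cv2.resize(im[220:340,220:340,::-1],None,fx=5,fy=5,interpolation=cv2.INTER_CUBIC)[:600])
```

```text
[0.53491387 0.06138465 0.05842485] [ 3.13420449 -0.00332832  1.52496513] [ 0.19222997 -2.65227932 -2.33268864] 0.0007627431118272924
```

View pics/w15.png

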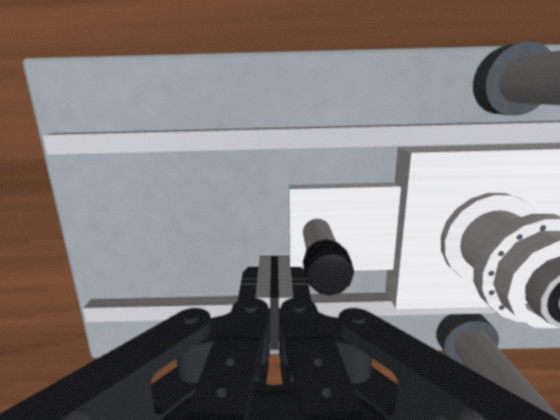

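View pics/s15.png

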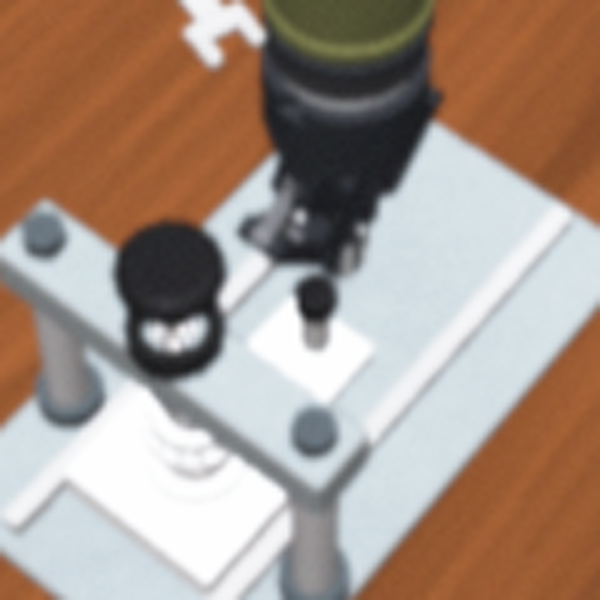

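Request:
{"name": "apply_moves", "arguments": {"motion": [[1, 3, 0, 0, 0], [1, 3, 0, 0, 0], [1, 2, 0, 0, 0]]}}

```text
t: 14.53
tcp_pos: [0.5349, 0.0697, 0.0586]
ee_rot: [3.135, -0.004, 1.525]
contact_force: [0.7, -2.4, -0.4]
finger_gap: 0.002
```

Request:
{"name": "apply_moves", "arguments": {"motion": [[1, 2, 0, 0, 0], [1, 2, 0, 0, 0]]}}

```text
t: 14.7
tcp_pos: [0.535, 0.0708, 0.0586]
ee_rot: [3.135, 0.004, 1.523]
contact_force: [0.6, -9.3, 0.3]
finger_gap: 0.003
```

Request:
{"name": "apply_moves", "arguments": {"motion": [[1, 2, 0, 0, 0], [1, 2, 0, 0, 0]]}}

```text
t: 14.87
tcp_pos: [0.535, 0.0703, 0.0586]
ee_rot: [3.134, 0.015, 1.52]
contact_force: [0.7, -8.1, 0.8]
finger_gap: -0.002
```

Request:
{"name": "apply_moves", "arguments": {"motion": [[1, -12, 0, 0, 0], [1, -12, 0, 0, 0], [1, -6, 0, -10, 0], [1, 0, 0, -35, 0], [1, 0, 0, -40, 0]]}}

```text
t: 15.28
tcp_pos: [0.5254, 0.0397, 0.1393]
ee_rot: [-3.13, 0.01, 1.521]
contact_force: [1.0, -0.2, 0.0]
finger_gap: 0.0
```

Request:
{"name": "apply_moves", "arguments": {"motion": [[1, 0, 0, -40, 0], [1, 0, 0, -40, 0], [1, 0, 0, -35, 0], [1, 0, 0, -20, 0], [1, 0, 0, 0, 0]]}}

```text
t: 15.7
tcp_pos: [0.5273, 0.0395, 0.2926]
ee_rot: [3.141, 0.001, 1.517]
contact_force: [0.4, 0.3, 0.6]
finger_gap: -0.004
```

Run:
```python
from h import *
s=monitor.sense();im=eyes.read_camera("wrist");cv2.imwrite("pics/w16.png",im[:,:,::-1])
print(s["tcp_pos"],s["ee_rot"],s["contact_force"],s["q"]);print(shift(s,[.532,.183,.24]))
c=cam("wrist",s);print(proj(c,[.532,.183,.216]))
im=eyes.read_camera("side")
cv2.imwrite("pics/s16.png",cv2.resize(im[220:340,220:340,::-1],None,fx=5,fy=5,interpolation=cv2.INTER_CUBIC)[:600])
```

```text
[0.52728588 0.03949149 0.29255191] [3.14055191e+00 5.99224555e-04 1.51692552e+00] [0.39875151 0.27390048 0.56265336] [ 7.51974555e-02  2.48013921e-01  4.59731140e-03  1.32642475e+00
 -7.28194844e-04  1.29067602e-01]
[143.6  -3.1  52.5]
[485.76230099 211.99440031]
```

View pics/w16.png

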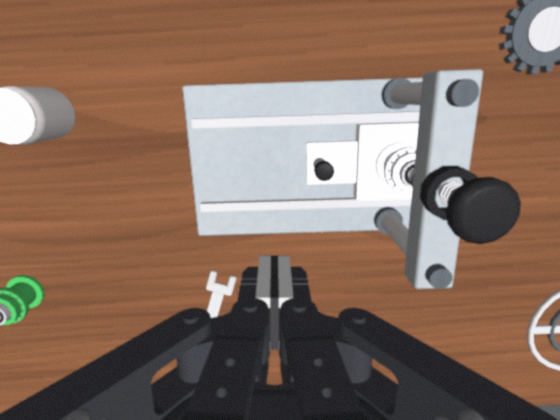

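View pics/s16.png

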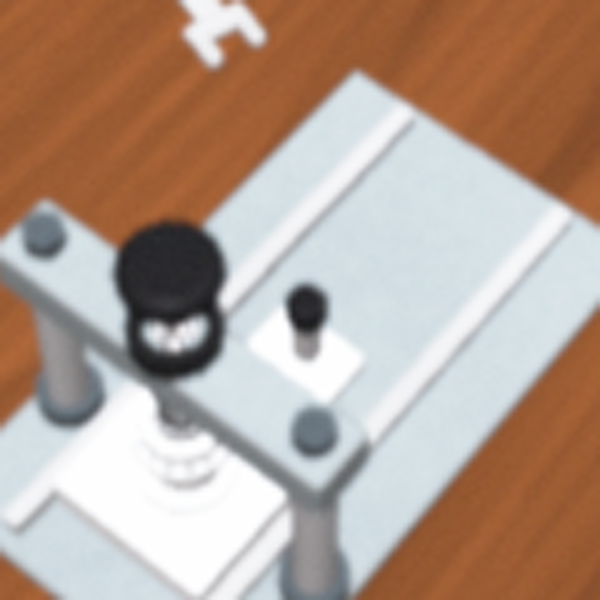

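Request:
{"name": "apply_moves", "arguments": {"motion": [[1, 25, 0, 0, 0], [1, 37, 0, 5, 0], [1, 37, 0, 5, 0], [1, 30, -1, 5, 0], [1, 8, 0, 5, 0]]}}

```text
t: 16.22
tcp_pos: [0.5291, 0.1762, 0.2612]
ee_rot: [-3.127, 0.003, 1.507]
contact_force: [0.1, 0.8, -1.1]
finger_gap: 0.002
```

Run:
```python
from h import *
s=monitor.sense();im=eyes.read_camera("wrist");cv2.imwrite("pics/w17.png",im[:,:,::-1])
print(s["tcp_pos"],s["ee_rot"],s["contact_force"]);print(shift(s,[.5315,.182,.225]))
S=cam("side");print("post",atz(S,(281.4,281),.0705),"knob",atz(S,(253.75,272.5),.216))
```

```text
[0.52907455 0.17619331 0.26124752] [-3.12693818e+00  2.73335398e-03  1.50676024e+00] [ 0.11038531  0.78673657 -1.13850134]
[ 6.   2.6 36.2]
post [0.52842587 0.096187   0.0705    ] knob [0.53274162 0.18397358 0.216     ]
```

View pics/w17.png

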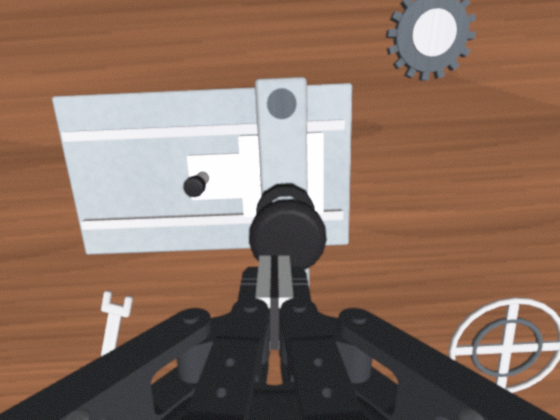

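Run:
```python
from h import *
s=monitor.sense();c=cam("wrist",s);k=atz(c,(288,237),.216);print(k,shift(s,[k[0],k[1],.218]),proj(c,s["tcp_pos"]))
```

```text
[0.52929606 0.18523638 0.216     ] [ 9.7  1.1 41.6] [270.7554441  271.71203212]
```

Request:
{"name": "apply_moves", "arguments": {"motion": [[1, 8, 1, 10, 0], [1, 0, 0, 12, 0], [1, 0, 0, 6, 0], [1, 0, 0, 0, 0]]}}

```text
t: 16.6
tcp_pos: [0.5263, 0.1815, 0.2247]
ee_rot: [-3.115, 0.008, 1.507]
contact_force: [-0.8, -0.2, -0.8]
finger_gap: 0.003
```

Run:
```python
from h import *
s=monitor.sense();im=eyes.read_camera("wrist");cv2.imwrite("pics/w18.png",im[150:350,170:400,::-1])
print(s["tcp_pos"],s["ee_rot"],s["contact_force"]);c=cam("wrist",s);k=atz(c,(288,237),.216);print(proj(c,[.5293,.1852,.216]),proj(c,[.5315,.183,.216]))
```

```text
[0.52629564 0.18152071 0.22468649] [-3.11534203  0.00844526  1.50689138] [-0.80625677 -0.15289804 -0.79481065]
[278.98084725 268.60641324] [274.78151397 272.90516764]
```

View pics/w18.png

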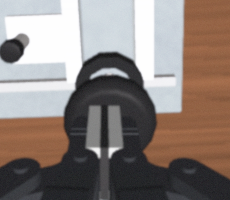

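Request:
{"name": "apply_moves", "arguments": {"motion": [[1, 2, 3, 3, 0], [1, 0, 0, 2, 0], [1, 0, 0, 1, 0]]}}

```text
t: 16.9
tcp_pos: [0.5302, 0.1814, 0.2194]
ee_rot: [-3.116, 0.008, 1.503]
contact_force: [-0.3, -0.5, 0.1]
finger_gap: -0.001
```

Request:
{"name": "apply_moves", "arguments": {"motion": [[1, 0, 0, 2, 0], [1, 0, 0, 2, 0]]}}

```text
t: 17.07
tcp_pos: [0.5309, 0.1811, 0.216]
ee_rot: [-3.118, 0.008, 1.503]
contact_force: [-1.2, 0.4, 3.8]
finger_gap: 0.002
```

Request:
{"name": "apply_moves", "arguments": {"motion": [[1, 0, 0, 2, 0], [1, 0, 0, 2, 0]]}}

```text
t: 17.23
tcp_pos: [0.5309, 0.1811, 0.2131]
ee_rot: [-3.119, 0.007, 1.502]
contact_force: [-2.1, -0.2, 4.1]
finger_gap: 0.001
```

Request:
{"name": "apply_moves", "arguments": {"motion": [[1, 0, 0, 2, 0], [1, 0, 0, 2, 0], [1, 0, 0, 2, 0]]}}

```text
t: 17.48
tcp_pos: [0.5309, 0.1811, 0.2086]
ee_rot: [-3.122, 0.006, 1.502]
contact_force: [-2.7, -1.1, 9.9]
finger_gap: 0.003
```

Request:
{"name": "apply_moves", "arguments": {"motion": [[1, 0, 0, 2, 0], [1, 0, 0, 2, 0]]}}

```text
t: 17.65
tcp_pos: [0.5309, 0.1811, 0.2065]
ee_rot: [-3.124, 0.005, 1.503]
contact_force: [-3.7, -2.0, 9.9]
finger_gap: -0.005
```

Request:
{"name": "apply_moves", "arguments": {"motion": [[1, 0, 0, 2, 0]]}}

```text
t: 17.73
tcp_pos: [0.531, 0.1811, 0.2056]
ee_rot: [-3.125, 0.005, 1.503]
contact_force: [-3.4, -1.0, 9.5]
finger_gap: 0.002
```

Request:
{"name": "apply_moves", "arguments": {"motion": [[1, 0, 0, 2, 0], [1, 0, 0, 2, 0]]}}

```text
t: 17.9
tcp_pos: [0.531, 0.1811, 0.204]
ee_rot: [-3.128, 0.004, 1.503]
contact_force: [-2.7, -0.7, 10.9]
finger_gap: -0.0
```

Request:
{"name": "apply_moves", "arguments": {"motion": [[1, 0, 0, 2, 0]]}}

```text
t: 17.98
tcp_pos: [0.5309, 0.1811, 0.2032]
ee_rot: [-3.129, 0.004, 1.503]
contact_force: [-3.0, 0.2, 11.3]
finger_gap: 0.001
```

Request:
{"name": "apply_moves", "arguments": {"motion": [[1, 0, 0, 2, 0]]}}

```text
t: 18.07
tcp_pos: [0.5309, 0.1811, 0.2025]
ee_rot: [-3.13, 0.004, 1.503]
contact_force: [-3.3, -1.3, 10.7]
finger_gap: -0.002
```

Request:
{"name": "apply_moves", "arguments": {"motion": [[1, 0, 0, 2, 0]]}}

```text
t: 18.15
tcp_pos: [0.531, 0.1811, 0.2018]
ee_rot: [-3.132, 0.003, 1.503]
contact_force: [-3.3, -1.1, 10.4]
finger_gap: 0.003
```

Request:
{"name": "apply_moves", "arguments": {"motion": [[1, 0, 0, 2, 0], [1, 0, 0, 2, 0]]}}

```text
t: 18.32
tcp_pos: [0.5309, 0.1811, 0.2005]
ee_rot: [-3.134, 0.002, 1.503]
contact_force: [-2.4, -2.0, 10.7]
finger_gap: -0.002
```

Request:
{"name": "apply_moves", "arguments": {"motion": [[1, 0, 0, 2, 0], [1, 0, 0, 2, 0]]}}

```text
t: 18.48
tcp_pos: [0.531, 0.1811, 0.2]
ee_rot: [-3.138, 0.001, 1.503]
contact_force: [-5.8, -1.3, 17.1]
finger_gap: -0.001
```

Request:
{"name": "apply_moves", "arguments": {"motion": [[1, 0, 0, 2, 0], [1, 0, 0, 2, 0]]}}

```text
t: 18.65
tcp_pos: [0.5309, 0.1811, 0.2]
ee_rot: [-3.141, 0.0, 1.504]
contact_force: [-4.4, -1.7, 13.7]
finger_gap: 0.002
```

Request:
{"name": "apply_moves", "arguments": {"motion": [[1, 0, 0, 2, 0], [1, 0, 0, 2, 0]]}}

```text
t: 18.82
tcp_pos: [0.5309, 0.1811, 0.2]
ee_rot: [3.138, -0.001, 1.504]
contact_force: [-4.2, -2.0, 13.3]
finger_gap: -0.001
```

Request:
{"name": "apply_moves", "arguments": {"motion": [[1, 0, 0, 2.5, 0]]}}

```text
t: 18.9
tcp_pos: [0.531, 0.1811, 0.2]
ee_rot: [3.136, -0.002, 1.504]
contact_force: [-6.5, -1.2, 19.4]
finger_gap: -0.001
```

Request:
{"name": "apply_moves", "arguments": {"motion": [[1, 0, 0, 2.8, 0]]}}

```text
t: 18.98
tcp_pos: [0.5309, 0.1811, 0.2]
ee_rot: [3.134, -0.003, 1.504]
contact_force: [-6.2, -1.4, 19.1]
finger_gap: 0.0
```

Request:
{"name": "apply_moves", "arguments": {"motion": [[1, 0, 0, 3, 0]]}}

```text
t: 19.07
tcp_pos: [0.531, 0.1811, 0.2]
ee_rot: [3.132, -0.004, 1.504]
contact_force: [-6.6, -2.8, 20.4]
finger_gap: -0.001
```

Request:
{"name": "apply_moves", "arguments": {"motion": [[1, 0, 0, 3, 0], [1, 0, 0, 3, 0]]}}

```text
t: 19.23
tcp_pos: [0.531, 0.1811, 0.2]
ee_rot: [3.126, -0.005, 1.504]
contact_force: [-6.6, -1.5, 19.8]
finger_gap: 0.001
```

Request:
{"name": "apply_moves", "arguments": {"motion": [[1, 0, 0, 3, 0], [1, 0, 0, 3, 0], [1, 0, 0, 3, 0]]}}

```text
t: 19.48
tcp_pos: [0.531, 0.1811, 0.2]
ee_rot: [3.119, -0.008, 1.504]
contact_force: [-6.4, -3.1, 20.0]
finger_gap: -0.002
```

Request:
{"name": "apply_moves", "arguments": {"motion": [[1, 0, 0, 3, 0], [1, 0, 0, 3, 0], [1, 0, 0, 3, 0]]}}

```text
t: 19.73
tcp_pos: [0.531, 0.1811, 0.2]
ee_rot: [3.111, -0.011, 1.505]
contact_force: [-6.7, -1.8, 20.1]
finger_gap: 0.001
```

Request:
{"name": "apply_moves", "arguments": {"motion": [[1, 0, 0, 3, 0], [1, 0, 0, 3, 0], [1, 0, 0, 3, 0]]}}

```text
t: 19.98
tcp_pos: [0.531, 0.1811, 0.2001]
ee_rot: [3.104, -0.014, 1.505]
contact_force: [-6.8, -2.5, 20.5]
finger_gap: -0.002
```

Request:
{"name": "apply_moves", "arguments": {"motion": [[1, 0, 0, 3, 0], [1, 0, 0, 3, 0]]}}

```text
t: 20.15
tcp_pos: [0.531, 0.1811, 0.2001]
ee_rot: [3.099, -0.016, 1.505]
contact_force: [-7.6, -2.2, 20.0]
finger_gap: -0.001
```

Request:
{"name": "apply_moves", "arguments": {"motion": [[1, 0, 0, 1, 0], [1, 0, 0, -2, 0], [1, 0, 0, -3, 0], [1, 0, 0, -4, 0], [1, 0, 0, -6, 0]]}}

```text
t: 20.57
tcp_pos: [0.5308, 0.1811, 0.2181]
ee_rot: [3.093, -0.017, 1.506]
contact_force: [1.0, -0.1, 0.0]
finger_gap: 0.002
```

Request:
{"name": "apply_moves", "arguments": {"motion": [[1, 0, 0, -8, 0], [1, 0, 0, -15, 0], [1, 0, 0, -20, 0], [1, 0, 0, -20, 0], [1, 0, 0, -10, 0]]}}

```text
t: 20.98
tcp_pos: [0.5252, 0.1795, 0.2908]
ee_rot: [3.101, -0.014, 1.506]
contact_force: [0.3, 0.1, 0.4]
finger_gap: 0.002
```

Request:
{"name": "apply_moves", "arguments": {"motion": [[1, -25, 0, -10, 0], [1, -35, 0, 0, 0], [1, -35, 0, 0, 0], [1, -35, 0, 0, 0], [1, -20, 0, 0, 0]]}}

```text
t: 21.4
tcp_pos: [0.5181, 0.0303, 0.3017]
ee_rot: [3.095, -0.017, 1.517]
contact_force: [0.0, 0.1, 0.4]
finger_gap: 0.002
```

Run:
```python
from h import *
s=monitor.sense();print(s["t"],s["tcp_pos"],s["contact_force"])
im=eyes.read_camera("wrist");cv2.imwrite("pics/w20.png",im[:,:,::-1])
im=eyes.read_camera("side");cv2.imwrite("pics/s20f.png",im[:,:,::-1])
cv2.imwrite("pics/s20.png",cv2.resize(im[220:340,220:340,::-1],None,fx=5,fy=5,interpolation=cv2.INTER_CUBIC)[:600])
im=eyes.read_camera("top");cv2.imwrite("pics/t20.png",im[:,:,::-1])
```

```text
21.4 [0.51814998 0.03032081 0.30173611] [0.0246525  0.13114552 0.39947832]
```

View pics/w20.png

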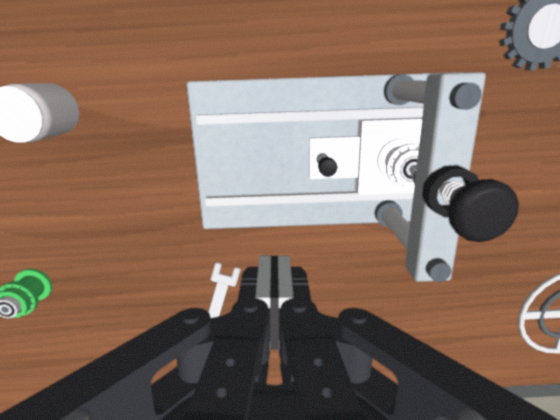

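View pics/s20.png

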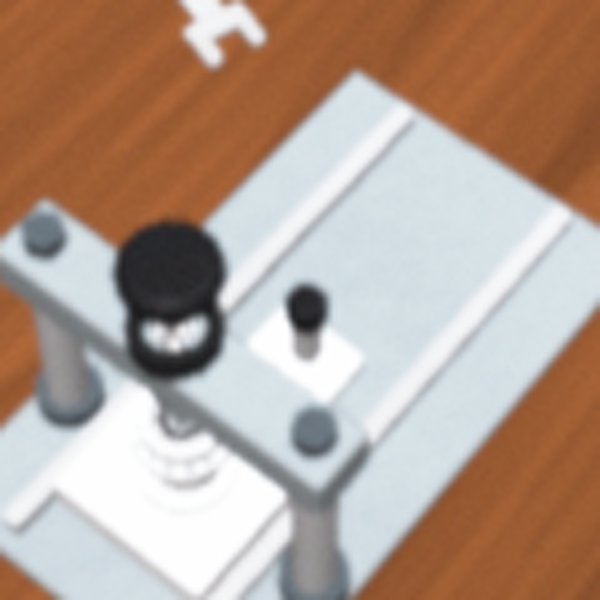

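View pics/t20.png

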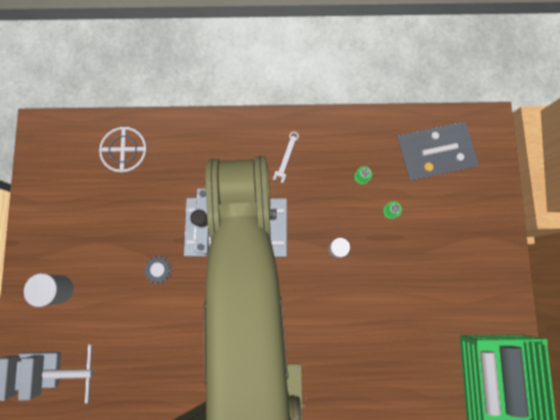

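```bash
python3 -c "
from bench import arm;print(arm.job_done())"
```

```text
the job is handed in; nothing more can be done
None
```

The hub is seated bearing up in the carriage nest, the carriage is home under the plunger, and the bearing has been pressed. I handed the job in at about 21.5 s of the 67 s allowed.

- **Grip:** The first grip was off-centre, with the hub leaning about 6°. I set the hub back down near where it had stood and regripped it squarely. Setting it down briefly read 25 N against the bench.
- **Nest:** The spigot went into the nest without touching the sides. The hub seated with the tool 0.2 mm from the height I had predicted.
- **Carriage:** I pushed the hand post at about 3 N until it stopped dead against about 9 N, which I took as the end stop. In the side view the post measured 88 mm from the plunger axis against a nominal 90 mm, which is within the camera calibration.
- **Plunger:** It bottomed after about 16 mm of travel. I held it at 19–20.5 N vertically for about 1.25 s. The highest vertical reading was 20.5 N, with up to about 8 N sideways, so the total reached about 21.5 N. It then came back up to its start height.
- **Last checks:** The final pictures show the knob up, the hub in the press and the robot clear of everything. The tin, spanner, freewheel and green hubs look unmoved.
- **Not measured:** I did not measure how far the bearing went in. From the plunger travel it should be about 6–9 mm.

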